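Transfer a checking set to the soaking rack in reverse order

TASK

Move the checking set (ring gauge, V-block, red tin, gauge block) from the coloured tiles of the aluminium delivery rack to the blue soaking rack, one thing to a bay and in reverse order: as you see it from the robot, what stood leftmost on the delivery rack goes into the rightmost bay, the second from the left into the second bay from the right, and so on. Set each one down upright on the floor of its bay, near the middle and without dropping it, let go of it, and leave the spirit bottle and the dial indicator beside the racks alone.

Things in the scene. Friction and masses are not known exactly. Their poses are not given: they have to be found in the camera images.
- ring: setting ring gauge: a low steel ring with a black knurled band, lying flat, 39 mm outside diameter, 14 mm high, about 0.13 kg. Turned at random. Origin: centre of its underside; z up.
- vee: V-block: grey steel block with a V-groove in its top, 44 mm along its x (the groove's direction), 32 mm along its y, 30 mm high, about 0.42 kg. At the start its x points along the row and its flat 32 mm sides face front and back, within 0.1 rad. Best gripped across the 32 mm. Origin: centre of its underside; z up.
- tin: round tin with a red lid over a white body, 48 mm diameter, 19 mm high, lying flat, lid up. Turned at random. Origin: centre of its underside; z up.
- gauge_block: steel gauge block: a thin upright grey plate, 9 mm thick along its x, 35 mm along its y, standing 30 mm high. At the start its x points across the row within 0.1 rad. Origin: centre of its underside; z up.
- tile_red: red square plastic tile, 66x66x4 mm, fixed on the delivery rack and always left there. Its origin is the middle of its underside (8 mm above the desk; its top is 12 mm above the desk); same axes as the delivery rack. The ring gauge stands on it at the start, within 3 mm of its middle. The tiles are in a different order every time.
- tile_yellow: yellow square plastic tile, 66x66x4 mm, fixed on the delivery rack and always left there. Its origin is the middle of its underside (8 mm above the desk; its top is 12 mm above the desk); same axes as the delivery rack. The V-block stands on it at the start, within 3 mm of its middle. The tiles are in a different order every time.
- tile_green: green square plastic tile, 66x66x4 mm, fixed on the delivery rack and always left there. Its origin is the middle of its underside (8 mm above the desk; its top is 12 mm above the desk); same axes as the delivery rack. The tin stands on it at the start, within 3 mm of its middle. The tiles are in a different order every time.
- tile_black: black square plastic tile, 66x66x4 mm, fixed on the delivery rack and always left there. Its origin is the middle of its underside (8 mm above the desk; its top is 12 mm above the desk); same axes as the delivery rack. The gauge block stands on it at the start, within 3 mm of its middle. The tiles are in a different order every time.
- delivery_rack: where the things start: bare aluminium plate, 86x300x8 mm, fixed, open front and back, black end cheeks 16 mm high (316 mm long over all), with the four tiles in a row at y = -112.5, -37.5, 37.5, 112.5 mm. It may be the nearer or the farther rack. Origin: middle of its underside, on the desk; x across the rack, y along the row to the robot's left (turned at most 0.2 rad).
- soak_rack: empty blue rack, the target: plate 86x300x8 mm, fixed, open front and back, steel end cheeks 16 mm high; three steel ribs, 4 mm thick, 8 mm above the plate, at y = -75, 0, 75 mm. Four bays, centres: x = 0, y = -112.5, -37.5, 37.5, 112.5 mm; bay floor 8 mm above the desk. Origin: middle of its underside, on the desk; x across the rack, y along the row to the robot's left (turned at most 0.2 rad).
- spirit: bystander: white spirit bottle with a blue spout cap, 58 mm diameter, 174 mm tall, standing to the right. Origin: centre of its underside. To be left alone.
- dial: bystander: dial indicator lying on its back, 104x55x20 mm, to the left. Origin: on its underside, under the middle of its length. To be left alone.
There are look-alikes about, which are no part of the job. Of the things shaped like the vee, the grey one is meant.

How it is judged:
By the outcome, as a careful person would: the job done as asked, in the order asked, and still so for the second after the job is handed in, with the robot touching nothing.
It also fails if it takes over 86 s, if anything falls off the work surface, if the arm or the gripper's body presses on something with over 40 N, if the wrist force passes 120 N, or if a joint passes its speed limit or range.

ROBOT

A 7-joint arm with a two-finger parallel gripper is mounted at the origin on a cart in front of the work surface, level with it; the furniture and walls round the work are solid. World frame = base frame: x ahead of the robot, y to its left, z up, the work surface at z = 0. Lengths are in m, angles in rad, forces in N, time in s.
With the tool pointing down it reaches from about 0.425 to 0.95 m from the base axis. Payload 16.7 kg.
Tool frame: the origin (TCP) lies midway between the tips of the shut fingers; the grasp point (between the pads) lies behind it (robot.hold_point_z is the z of the grasp point in the tool frame, in m); z points along the fingers, y is the line along which they close (so a half turn about z gives the same grasp; the last joint's range is limited). The gripper opens to 94 mm and grips with 3 to 60 N. Pads are 16 mm wide; open, the fingers measure 119 mm over their backs; the gripper's body (75 mm by 177 mm) begins 78 mm behind the grasp point.
Start: joints at [1.151, 0.426, 0.074, 1.606, -0.034, 1.111, -0.067], TCP at [0.181, -0.65, 0.182] pointing down, gripper open.
Joint ranges: [-2.85, 2.85], [-0.5, 2.14], [-1.23, 1.37], [0.21, 2.46], [-1.02, 4.16], [0.16, 2.05], [-2.73, 2.73]. Speed limits (rad/s): [1.89, 1.89, 2.39, 2.39, 3.01, 3.01, 3.01].

INTERFACE

Orientations are given as a 3x3 rotation matrix whose columns are the frame's x, y, z axes.
In Python, from bench import robot gives the robot as it stands.
- The arm moves only by the tool drive_tool, never from a script. Its argument "rows" is a list of rows, each an object of numbers: "dx", "dy", "dz": the shift along the tool's x, y, z in m; "wx", "wy", "wz": the turn, a rotation vector about the tool's x, y, z in rad; "grip": the opening, from -1 (shut) to 1 (fully open). In form: [{"dx": .., "dy": .., "dz": .., "wx": .., "wy": .., "wz": .., "grip": ..}, ...]. A call has 1 to 12 rows; each row is the pose to reach, as a shift and turn from the pose commanded when the call began, along the tool's axes at that moment; what a row does not reach only later rows make up. A row lasts 1/8 s, in which the tool goes at most 62.5 mm and 10.7 degrees, less where a joint would pass 70% of its speed; a pose out of reach is approached as far as the arm can. A call with a gripper value outside its range is refused whole. The fingers move at their own pace and stop on an object; "force" is the grip in N (left out, the last holds). Time passes only in rows, so rows that repeat a pose let the fingers close. It gives the time, the measured TCP pose, the force, the opening and the grip force at its end, in the units of the state.
- robot.read_state(): the state, without advancing time (a new reading comes with each control period).
- robot.grab_frame(name): name is "scene" or "top" or "wrist"; returns the picture (384x512x3 uint8, red, green, blue); there is no depth.
- robot.camera_model(name): a dict with "K" (3x3 intrinsics, pixels), "rvec" (rotation vector, rad) and "tvec" (3), from world to camera coordinates, as OpenCV has them; the wrist camera has in their place "mount" (4x4, takes a point from camera to tool coordinates, whose origin is the TCP and whose axes are the flange's). Camera axes: x right, y down, z forward; pixel columns grow to the right and rows downward; lengths in m; the calibration is good to about 2 mm. A picture is of the moment at which its call begins: read the wrist's pose just before it. camera_model takes no time and is no camera call.
- robot.hand_in(): hands the job in; it is judged then, once.
Trained networks look in the newest picture that a camera, given by its name, has taken for a name from the list of things; names that differ only in an ending like _2 or _b are one class to them, and where a whole thing is asked for, a point or a joint stands for the part that bears it (a point fixed in the world has none). Each returns a list of dicts, best first, with "confidence" (0 to 1); they miss things now and then, are a little off and sometimes report something else, mostly with a low value. They report only what shows in the picture. A call takes as long as a camera call. They do not tell look-alikes from the thing itself.
- robot.recognise(name, camera): "xyz" ([x, y, z] in m, in the coordinates of the camera as it stood for that picture, good to about 4 mm: the middle of the surface that is visible of it).
- robot.regions_of(name, camera): "mask" (384x512 bool, what is visible of it).
- robot.spot_point(name, camera): "xyz" ([x, y, z] in m, in the coordinates of the camera as it stood for that picture, good to about 4 mm: a listed point, or the origin of a listed thing).
The state is a dict: "clock": time; "qpos": joint angles; "qd": joint speeds; "joint_efforts": joint torques, N m; "tool_pos": TCP position; "tool_rot": TCP orientation; "contact_force": force on the tool from outside, world axes, zero at the start; "ft_torque": the same for the moment, N m; "gripper_width": finger opening in m; "grasp_force": force on a finger pad.
Only numpy, scipy, OpenCV 4.12 (cv2) and the standard library are available. Lean on these libraries where they do the work, as an engineer would, in place of code of your own. Each camera call takes 0.05 s, during which the arm holds its last target. There are 200 camera calls.

## Working session

There is one attempt and no reset: what is moved stays moved. The work goes in short steps, Python scripts to look and compute and a tool call to move; the robot and the scene stay as the last step left them, time stands still between calls to the robot, and variables do not carry over. Pictures are saved under pics/ and viewed, at most 14 in all, crops included, and the job is handed in when it is done.

Besides the shell and the picture viewer there is one more tool, called after ">>>" as name(argument=value, ...) on one line, values as JSON. drive_tool: Moves the arm, as the interface text tells. Its arguments: {"type":"object","properties":{"rows":{"type":"array"},"force":{"type":"number"}},"required":["rows"]}

```bash
ls; mkdir -p pics
python3 - <<'E'
from bench import robot
import cv2,numpy as np
s=robot.read_state();print(s['clock'],s['tool_pos'],s['tool_rot'],s['gripper_width'],robot.hold_point_z)
for c in ['scene','top']:
    f=robot.grab_frame(c);cv2.imwrite(f'pics/{c}0.png',f[:,:,::-1])
    m=robot.camera_model(c);print(c,{k:np.round(v,3).tolist() for k,v in m.items()})
print(robot.camera_model('wrist'))
E
```

```text
pics
0.0 [ 0.18038637 -0.64997557  0.18138882] [[ 9.63584629e-01  2.67403219e-01 -4.25168126e-04]
 [ 2.67403540e-01 -9.63583914e-01  1.17813197e-03]
 [-9.46488865e-05 -1.24892132e-03 -9.99999216e-01]] 0.09392551401865204 -0.0188
scene {'K': [[397.875, 0.0, 256.306], [0.0, 397.875, 188.902], [0.0, 0.0, 1.0]], 'rvec': [0.865, -2.62, 0.932], 'tvec': [0.459, 0.293, 0.983]}
top {'K': [[393.395, 0.0, 251.137], [0.0, 393.395, 190.851], [0.0, 0.0, 1.0]], 'rvec': [2.151, -2.211, 0.136], 'tvec': [0.004, 0.57, 1.038]}
{'K': array([[290.03427596,   0.        , 255.63348405],
       [  0.        , 290.03427596, 194.14285212],
       [  0.        ,   0.        ,   1.        ]]), 'mount': array([[ 4.45539436e-04, -9.67444692e-01, -2.53082141e-01,
         7.34086377e-02],
       [ 9.99999592e-01,  6.29874725e-04, -6.47338069e-04,
        -1.19065887e-03],
       [ 7.85673823e-04, -2.53081750e-01,  9.67444578e-01,
        -2.01806316e-01],
       [ 0.00000000e+00,  0.00000000e+00,  0.00000000e+00,
         1.00000000e+00]])}
```

View pics/scene0.png

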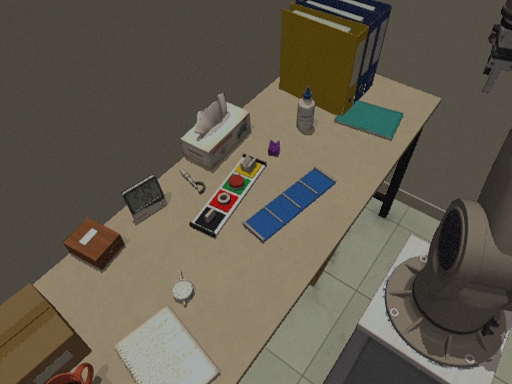

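View pics/top0.png

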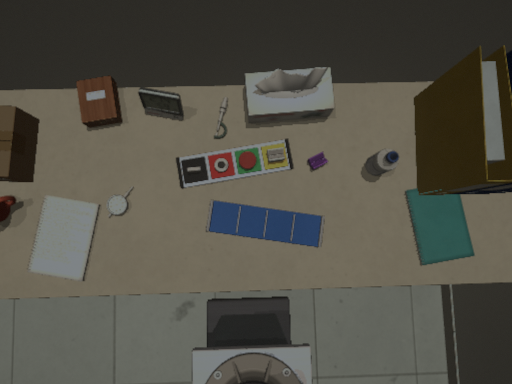

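The racks are clear in both pictures. In the top view, left to right, the delivery rack holds the gauge block on black (194,169), ring on red (221,165), tin on green (248,160) and grey V-block on yellow (276,155). The blue rack is at (265,223), the bottle at (383,162) and the dial at (118,205). The purple V-block at (317,161) is a look-alike of the vee. I choose the grey one on the yellow tile.

```bash
cat > h.py <<'E'
from bench import robot
import cv2,numpy as np
def cam(c,s=None):
    m=robot.camera_model(c);K=np.array(m['K'])
    if c=='wrist':
        s=s or robot.read_state();T=np.eye(4);T[:3,:3]=s['tool_rot'];T[:3,3]=s['tool_pos'];T=T@np.array(m['mount'])
        return K,T[:3,:3],T[:3,3]
    R=cv2.Rodrigues(np.array(m['rvec'],float))[0];return K,R.T,-R.T@np.array(m['tvec'],float).ravel()
def ray(C,uv,z):
    K,R,o=C;uv=np.atleast_2d(uv).astype(float)
    d=(np.c_[uv,np.ones(len(uv))]@np.linalg.inv(K).T)@R.T
    return o+d*((z-o[2])/d[:,2])[:,None]
def toW(C,p): return C[1]@np.array(p)+C[2]
def proj(C,P):
    K,R,o=C;q=(np.atleast_2d(P)-o)@R@K.T;return q[:,:2]/q[:,2:]
def rect(C,mask,z):
    n,l,st,_=cv2.connectedComponentsWithStats(mask.astype(np.uint8));i=1+np.argmax(st[1:,4])
    ys,xs=np.where(l==i);W=ray(C,np.c_[xs,ys],z)
    (c,sz,a)=cv2.minAreaRect((W[:,:2]*1000).astype(np.float32));return np.round(c,1),np.round(sz,1),round(a,2)
E
python3 - <<'E'
from h import *
for c in ['top','scene']:
    f=robot.grab_frame(c);C=cam(c);print(c,C[2])
    for n in ['delivery_rack','soak_rack','tile_red','tile_yellow','tile_green','tile_black','ring','vee','tin','gauge_block','spirit','dial']:
        r=robot.spot_point(n,c)
        print(n,[(round(x['confidence'],2),np.round(toW(C,x['xyz']),4).tolist()) for x in r[:3]])
    for n in ['soak_rack','delivery_rack'] if c=='top' else []:
        r=robot.regions_of(n,c)
        if r: print(n,rect(C,r[0]['mask'],.008))
print(robot.read_state()['clock'])
E
```

```text
top [0.46330503 0.01528648 1.09006268]
delivery_rack [(0.55, [0.6505, 0.0326, 0.0024])]
soak_rack [(0.8, [0.4823, -0.0468, 0.005])]
tile_red [(0.57, [0.6436, 0.0677, 0.0075])]
tile_yellow [(0.83, [0.6682, -0.0768, 0.0085]), (0.53, [0.6521, 0.0365, 0.0006]), (0.29, [0.6566, -0.0059, 0.0081])]
tile_green [(0.66, [0.6571, -0.0088, 0.0085]), (0.62, [0.6691, -0.0779, 0.0086]), (0.29, [0.5528, 0.3424, 0.0024])]
tile_black [(0.62, [0.6335, 0.1437, 0.0068])]
ring [(0.57, [0.6448, 0.0725, 0.0154]), (0.16, [0.632, 0.1439, 0.0167])]
vee [(0.77, [0.6545, -0.2018, -0.0031]), (0.73, [0.632, -0.362, 0.0003]), (0.53, [0.6616, -0.0804, 0.0093])]
tin [(0.61, [0.6535, -0.0026, 0.009])]
gauge_block [(0.58, [0.4812, -0.0442, 0.005]), (0.43, [0.6293, 0.1416, 0.0168])]
spirit [(0.59, [0.6366, -0.3626, 0.0006]), (0.38, [0.6669, -0.0803, 0.0062])]
dial [(0.8, [0.555, 0.3439, 0.0037])]
soak_rack (array([483.3, -48.5]), array([319.7,  92. ]), 79.88)
delivery_rack (array([651.6,  30.4]), array([ 88.1, 319.2]), 8.71)
scene [0.11499146 0.58461282 0.95268318]
delivery_rack [(0.7, [0.6532, 0.0284, -0.0014])]
soak_rack [(0.9, [0.4874, -0.0514, 0.0001])]
tile_red [(0.56, [0.6479, 0.0627, 0.0069])]
tile_yellow [(0.49, [0.6671, -0.0793, 0.0069])]
tile_green [(0.71, [0.6572, -0.0071, 0.0078])]
tile_black [(0.88, [0.6342, 0.1425, 0.0093])]
ring [(0.68, [0.6453, 0.0692, 0.0129])]
vee [(0.67, [0.6507, -0.1996, 0.0024]), (0.61, [0.672, -0.0841, 0.0122])]
tin [(0.77, [0.6595, -0.0072, 0.0105])]
gauge_block [(0.54, [0.6362, 0.138, 0.0096])]
spirit [(0.92, [0.6369, -0.368, 0.0059])]
dial [(0.94, [0.554, 0.3439, 0.0015]), (0.63, [0.6485, 0.0635, 0.0091])]
1.5
```

>>> drive_tool(rows=[{"dx": 0.11,"dy": -0.104,"dz": -0.05,"wz": -0.29,"grip": 1},{"dx": 0.55,"dy": -0.522,"dz": -0.15,"wz": -1.45,"grip": 1},{"dx": 0.55,"dy": -0.522,"dz": -0.15,"wz": -1.45,"grip": 1},{"dx": 0.55,"dy": -0.522,"dz": -0.15,"wz": -1.45,"grip": 1},{"dx": 0.55,"dy": -0.522,"dz": -0.15,"wz": -1.45,"grip": 1},{"dx": 0.55,"dy": -0.522,"dz": -0.15,"wz": -1.45,"grip": 1},{"dx": 0.55,"dy": -0.522,"dz": -0.15,"wz": -1.45,"grip": 1},{"dx": 0.55,"dy": -0.522,"dz": -0.15,"wz": -1.45,"grip": 1},{"dx": 0.55,"dy": -0.522,"dz": -0.15,"wz": -1.45,"grip": 1},{"dx": 0.55,"dy": -0.522,"dz": -0.15,"wz": -1.45,"grip": 1},{"dx": 0.55,"dy": -0.522,"dz": -0.15,"wz": -1.45,"grip": 1},{"dx": 0.55,"dy": -0.522,"dz": -0.15,"wz": -1.45,"grip": 1}])

```text
invalid input at $.rows[0]: expected keys dx, dy, dz, wx, wy, wz, grip
```

>>> drive_tool(rows=[{"dx": 0.11,"dy": -0.104,"dz": -0.05,"wx": 0,"wy": 0,"wz": -0.29,"grip": 1},{"dx": 0.55,"dy": -0.522,"dz": -0.15,"wx": 0,"wy": 0,"wz": -1.45,"grip": 1},{"dx": 0.55,"dy": -0.522,"dz": -0.15,"wx": 0,"wy": 0,"wz": -1.45,"grip": 1},{"dx": 0.55,"dy": -0.522,"dz": -0.15,"wx": 0,"wy": 0,"wz": -1.45,"grip": 1},{"dx": 0.55,"dy": -0.522,"dz": -0.15,"wx": 0,"wy": 0,"wz": -1.45,"grip": 1},{"dx": 0.55,"dy": -0.522,"dz": -0.15,"wx": 0,"wy": 0,"wz": -1.45,"grip": 1},{"dx": 0.55,"dy": -0.522,"dz": -0.15,"wx": 0,"wy": 0,"wz": -1.45,"grip": 1},{"dx": 0.55,"dy": -0.522,"dz": -0.15,"wx": 0,"wy": 0,"wz": -1.45,"grip": 1},{"dx": 0.55,"dy": -0.522,"dz": -0.15,"wx": 0,"wy": 0,"wz": -1.45,"grip": 1},{"dx": 0.55,"dy": -0.522,"dz": -0.15,"wx": 0,"wy": 0,"wz": -1.45,"grip": 1},{"dx": 0.55,"dy": -0.522,"dz": -0.15,"wx": 0,"wy": 0,"wz": -1.45,"grip": 1},{"dx": 0.55,"dy": -0.522,"dz": -0.15,"wx": 0,"wy": 0,"wz": -1.45,"grip": 1}])

```text
clock: 3.0
tool_pos: [0.5598, -0.0185, 0.3285]
tool_rot: [[-0.149, 0.989, 0.001], [0.989, 0.149, -0.0], [-0.0, 0.001, -1.0]]
contact_force: [0.5, -0.6, -0.2]
gripper_width: 0.094
grasp_force: 0.0
```

>>> drive_tool(rows=[{"dx": 0,"dy": 0,"dz": 0,"wx": 0,"wy": 0,"wz": 0,"grip": 1},{"dx": 0,"dy": 0,"dz": 0,"wx": 0,"wy": 0,"wz": 0,"grip": 1}])

```text
clock: 3.25
tool_pos: [0.5588, -0.0205, 0.3275]
tool_rot: [[-0.149, 0.989, -0.0], [0.989, 0.149, -0.0], [-0.0, -0.001, -1.0]]
contact_force: [-0.1, -0.1, -0.1]
gripper_width: 0.0943
grasp_force: 0.0
```

Run:
```python
from h import *
s=robot.read_state();f=robot.grab_frame('wrist');C=cam('wrist',s);np.savez('w1.npz',f=f,K=C[0],R=C[1],o=C[2])
print(s['tool_pos'],np.linalg.norm(s['qd']),C[2])
cv2.imwrite('pics/w1.png',f[:,:,::-1])
for n in ['delivery_rack','soak_rack','tile_red','tile_yellow','tile_green','tile_black','ring','vee','tin','gauge_block']:
    r=robot.spot_point(n,'wrist')
    print(n,[(round(x['confidence'],2),np.round(toW(C,x['xyz']),4).tolist()) for x in r[:3]])
for n,z in [('soak_rack',.008),('delivery_rack',.008),('ring',.026),('vee',.042),('tin',.031),('gauge_block',.042)]:
    for r in robot.regions_of(n,'wrist')[:2]: print(n,round(r['confidence'],2),rect(C,r['mask'],z))
```

```text
[ 0.5588276  -0.02047355  0.32752192] 0.028483688805289092 [0.54741444 0.05342834 0.52932418]
delivery_rack [(0.57, [0.6506, 0.0361, 0.0026])]
soak_rack [(0.73, [0.4827, -0.0464, -0.0003]), (0.66, [0.6555, -0.0031, 0.0045])]
tile_red [(0.63, [0.6452, 0.0716, 0.0049])]
tile_yellow [(0.95, [0.6707, -0.0726, 0.0062])]
tile_green [(0.75, [0.6564, -0.0052, 0.004])]
tile_black [(0.95, [0.6323, 0.1467, 0.0085])]
ring [(0.98, [0.6471, 0.0707, 0.0094])]
vee [(0.9, [0.6487, -0.1954, 0.0032]), (0.86, [0.6671, -0.0807, 0.0089]), (0.16, [0.6478, 0.0735, 0.0085])]
tin [(0.67, [0.6567, -0.0005, 0.0123])]
gauge_block [(0.76, [0.6321, 0.1437, 0.0112]), (0.6, [0.6467, 0.071, 0.0085])]
soak_rack 0.82 (array([481.9, -48.1]), array([321. ,  86.7]), 80.23)
delivery_rack 0.69 (array([650.6,  32.4]), array([ 89. , 322.5]), 8.34)
ring 0.81 (array([644.4,  68.4]), array([37. , 39.2]), 10.99)
ring 0.41 (array([631.9, 141.9]), array([64.1, 63. ]), 8.63)
vee 0.76 (array([664.5, -76.1]), array([36.9, 47.5]), 8.62)
vee 0.68 (array([ 645.1, -183.5]), array([30.6, 54.7]), 25.16)
tin 0.77 (array([655.3,  -2.2]), array([46.3, 45.7]), 28.9)
tin 0.6 (array([632.3, 142.9]), array([14. , 39.2]), 3.1)
gauge_block 0.61 (array([630.5, 140.3]), array([13.4, 37.2]), 2.66)
```

View pics/w1.png

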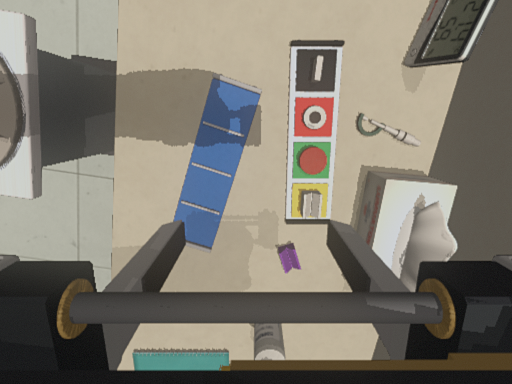

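The wrist view confirms the order: black with the gauge block (317,68), red with the ring (315,117), green with the tin (312,160), yellow with the grey vee (311,203). The purple decoy is at (289,257), and the blue rack is empty. The tissue box (375,180) stands close behind the rack, so I'm checking its clearance and the vee in a close crop.

Run:
```python
import cv2,numpy as np
a=cv2.imread('pics/top0.png')[60:190,235:345];b=cv2.imread('pics/w1.png')[150:280,270:470]
a=cv2.resize(a,None,fx=3,fy=3,interpolation=cv2.INTER_CUBIC);b=cv2.resize(b,None,fx=2.3,fy=2.3,interpolation=cv2.INTER_CUBIC)
h=max(a.shape[0],b.shape[0]);p=lambda i:cv2.copyMakeBorder(i,0,h-i.shape[0],0,0,cv2.BORDER_CONSTANT)
o=np.hstack([p(a),p(b)]);print(o.shape);cv2.imwrite('pics/crop1.png',o)
```

```text
(390, 790, 3)
```

View pics/crop1.png

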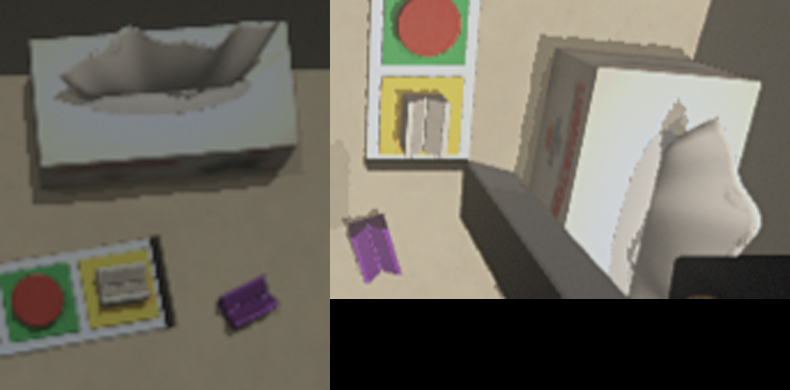

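The grey V-block stands on the yellow tile, at about (125,285) in the left crop. The purple one stands off the rack at (248,302), so the choice is confirmed. Next I compute the box's front face.

Run:
```python
from h import *
C=cam('top');w=np.load('w1.npz');W=(w['K'],w['R'],w['o'])
print('bottom top-cam',ray(C,[[249,123.3],[331.7,117.7]],0).round(3),'wrist',ray(W,[[368.3,172.6]],0).round(3))
for z in [.06,.08,.1,.12]: print(z,ray(C,[[247.7,115],[333.7,109]],z).round(3)[:,:2].tolist(),ray(W,[[386,179.6]],z).round(3)[:,:2].tolist())
# mask of vee top, and grid of grasp positions reprojected
f=w['f'];import math
for n,th,c in [('del',.149,(.651,.032)),('soak',-.173,(.483,-.048))]:
    for y in (.1125,.0375,-.0375,-.1125): print(n,y,np.round([c[0]-math.sin(th)*y,c[1]+math.cos(th)*y],4))
# edges of the soak rack & tiles by colour for a second measure
hsv=cv2.cvtColor(f,cv2.COLOR_RGB2HSV)
for n,lo,hi,z in [('blue',(100,120,40),(125,255,255),.008),('green',(45,100,40),(85,255,255),.012),('yellow',(20,120,80),(32,255,255),.012),('tinlid/red',(0,150,60),(6,255,255),.012)]:
    m=cv2.inRange(hsv,lo,hi);m=cv2.morphologyEx(m,cv2.MORPH_CLOSE,np.ones((7,7),np.uint8)); print(n,rect(W,m>0,z))
```

```text
bottom top-cam [[ 0.765 -0.012  0.   ]
 [ 0.776 -0.248  0.   ]] wrist [[ 0.768 -0.011  0.   ]]
0.06 [[0.771, -0.008], [0.783, -0.241]] [[0.775, -0.011]]
0.08 [[0.765, -0.007], [0.777, -0.236]] [[0.765, -0.008]]
0.1 [[0.759, -0.007], [0.771, -0.231]] [[0.756, -0.006]]
0.12 [[0.753, -0.006], [0.764, -0.226]] [[0.746, -0.003]]
del 0.1125 [0.6343 0.1433]
del 0.0375 [0.6454 0.0691]
del -0.0375 [ 0.6566 -0.0051]
del -0.1125 [ 0.6677 -0.0793]
soak 0.1125 [0.5024 0.0628]
soak 0.0375 [ 0.4895 -0.0111]
soak -0.0375 [ 0.4765 -0.0849]
soak -0.1125 [ 0.4636 -0.1588]
blue (array([482.1, -45.7]), array([295.4,  82.2]), 80.15)
green (array([ 463.3, -477.6]), array([202.2,  42.3]), 8.61)
yellow (array([667.3, -77.1]), array([63.6, 61.6]), 8.62)
tinlid/red (array([645. ,  70.7]), array([63.2, 61.6]), 8.62)
```

>>> drive_tool(rows=[{"dx": 0.03,"dy": 0.02,"dz": 0.04,"wx": 0,"wy": 0,"wz": 0.05,"grip": 1},{"dx": 0.06,"dy": 0.039,"dz": 0.085,"wx": 0,"wy": 0,"wz": 0.1,"grip": 1},{"dx": 0.09,"dy": 0.058,"dz": 0.13,"wx": 0,"wy": 0,"wz": 0.1,"grip": 1},{"dx": 0.12,"dy": 0.077,"dz": 0.175,"wx": 0,"wy": 0,"wz": 0.1,"grip": 1},{"dx": 0.15,"dy": 0.097,"dz": 0.21,"wx": 0,"wy": 0,"wz": 0.1,"grip": 1},{"dx": 0.15,"dy": 0.097,"dz": 0.235,"wx": 0,"wy": 0,"wz": 0.1,"grip": 1},{"dx": 0.15,"dy": 0.097,"dz": 0.265,"wx": 0,"wy": 0,"wz": 0.1,"grip": 1},{"dx": 0.15,"dy": 0.097,"dz": 0.285,"wx": 0,"wy": 0,"wz": 0.1,"grip": 1},{"dx": 0.15,"dy": 0.097,"dz": 0.3,"wx": 0,"wy": 0,"wz": 0.1,"grip": 1},{"dx": 0.15,"dy": 0.097,"dz": 0.307,"wx": 0,"wy": 0,"wz": 0.1,"grip": 1},{"dx": 0.15,"dy": 0.097,"dz": 0.307,"wx": 0,"wy": 0,"wz": 0.1,"grip": 1}])

```text
clock: 5.48
tool_pos: [0.6326, 0.1427, 0.0209]
tool_rot: [[-0.05, 0.999, 0.0], [0.999, 0.05, 0.0], [0.0, 0.0, -1.0]]
contact_force: [0.8, -0.7, -0.1]
gripper_width: 0.0941
grasp_force: 0.0
```

Run:
```python
from h import *
s=robot.read_state();f=robot.grab_frame('wrist');C=cam('wrist',s)
print(s['clock'],s['tool_pos'],np.arctan2(s['tool_rot'][1][0],s['tool_rot'][0][0]))
cv2.imwrite('pics/w2.png',f[:,:,::-1])
for z in (.012,.042):print(proj(C,[[.632,.142,z]]))
r=robot.spot_point('gauge_block','wrist');print([(round(x['confidence'],2),np.round(toW(C,x['xyz']),4).tolist()) for x in r[:3]])
```

```text
5.475 [0.63262279 0.14271471 0.02092432] 1.6206036007543991
[[255.15260967 219.70379215]]
[[255.11250066 234.87533126]]
[(0.57, [0.6339, 0.1431, 0.0142])]
```

View pics/w2.png

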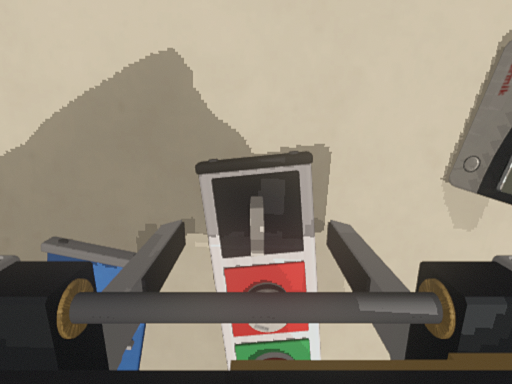

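The gauge block (256,222) sits squarely between the fingers, so I close the gripper.

>>> drive_tool(rows=[{"dx": 0,"dy": 0,"dz": 0,"wx": 0,"wy": 0,"wz": 0,"grip": -1},{"dx": 0,"dy": 0,"dz": 0,"wx": 0,"wy": 0,"wz": 0,"grip": -1},{"dx": 0,"dy": 0,"dz": 0,"wx": 0,"wy": 0,"wz": 0,"grip": -1},{"dx": 0,"dy": 0,"dz": 0,"wx": 0,"wy": 0,"wz": 0,"grip": -1},{"dx": 0,"dy": 0,"dz": 0,"wx": 0,"wy": 0,"wz": 0,"grip": -1},{"dx": 0,"dy": 0,"dz": 0,"wx": 0,"wy": 0,"wz": 0,"grip": -1}], force=25)

```text
clock: 6.32
tool_pos: [0.6325, 0.1427, 0.0208]
tool_rot: [[-0.05, 0.999, 0.0], [0.999, 0.05, 0.0], [0.0, 0.0, -1.0]]
contact_force: [0.3, 0.0, -0.3]
gripper_width: 0.0378
grasp_force: 0.0
```

>>> drive_tool(rows=[{"dx": 0,"dy": 0,"dz": 0,"wx": 0,"wy": 0,"wz": 0,"grip": -1},{"dx": 0,"dy": 0,"dz": 0,"wx": 0,"wy": 0,"wz": 0,"grip": -1},{"dx": 0,"dy": 0,"dz": 0,"wx": 0,"wy": 0,"wz": 0,"grip": -1},{"dx": 0,"dy": 0,"dz": 0,"wx": 0,"wy": 0,"wz": 0,"grip": -1},{"dx": 0,"dy": 0,"dz": 0,"wx": 0,"wy": 0,"wz": 0,"grip": -1},{"dx": 0,"dy": 0,"dz": -0.02,"wx": 0,"wy": 0,"wz": 0,"grip": -1},{"dx": 0,"dy": 0,"dz": -0.05,"wx": 0,"wy": 0,"wz": 0,"grip": -1},{"dx": 0,"dy": 0,"dz": -0.06,"wx": 0,"wy": 0,"wz": 0,"grip": -1}], force=25)

```text
clock: 7.32
tool_pos: [0.6337, 0.1432, 0.0837]
tool_rot: [[-0.05, 0.999, 0.003], [0.999, 0.05, 0.001], [0.001, 0.003, -1.0]]
contact_force: [-0.4, -0.6, -0.6]
gripper_width: 0.0004
grasp_force: 0.0
```

Run:
```python
from h import *
s=robot.read_state();f=robot.grab_frame('wrist');C=cam('wrist',s)
print(s['clock'],s['tool_pos'],s['gripper_width'],s['grasp_force'],proj(C,[s['tool_pos']]),proj(C,[[.6325,.1427,.012]]))
g=robot.grab_frame('scene')[140:250,180:290]
o=np.hstack([f,cv2.copyMakeBorder(cv2.resize(g,(280,280),interpolation=cv2.INTER_CUBIC),0,104,0,0,cv2.BORDER_CONSTANT)])
cv2.imwrite('pics/w3.png',o[:,:,::-1])
r=robot.spot_point('gauge_block','scene');print([(round(x['confidence'],2),np.round(toW(cam('scene'),x['xyz']),4).tolist()) for x in r[:3]])
```

```text
7.325 [0.63368146 0.14321131 0.08373823] 0.00044146177223795726 0.0 [[256.03597302 222.9165017 ]] [[254.42429564 197.80319874]]
[(0.58, [0.635, 0.1382, 0.0126])]
```

View pics/w3.png

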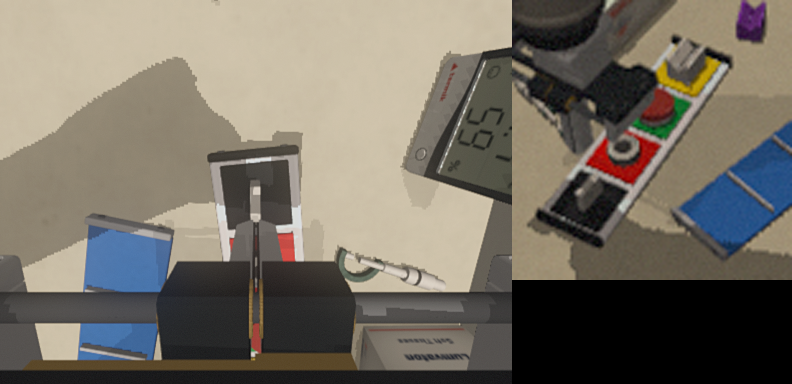

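Run:
```python
from h import *
S=cam('scene');s=robot.read_state();p=s['tool_pos']
print('tcp',proj(S,[p]),'hold',proj(S,[p+s['tool_rot']@np.array([0,0,-.0188])]),'block',proj(S,[[.6325,.1427,.012],[.6325,.1427,.042]]))
print(s['contact_force'],s['qpos'])
g=robot.grab_frame('scene')[150:240,175:265]; t=robot.grab_frame('top')[120:210,160:270]
o=np.hstack([cv2.resize(g,(440,440),interpolation=cv2.INTER_CUBIC),cv2.resize(t,(340,440),interpolation=cv2.INTER_CUBIC)])
cv2.imwrite('pics/s4.png',o[:,:,::-1])
print('top tcp',proj(cam('top'),[p]))
```

```text
tcp [[207.70004945 204.45217064]] hold [[206.93606009 200.26963256]] block [[210.42221729 219.04479282]
 [209.29906706 212.93037129]]
[-0.03735588 -0.43809561 -0.31376039] [ 0.10627044  0.5463935  -0.58007203  1.72680397  0.35218948  0.97303557
 -0.55807509]
top tcp [[191.1637667 166.0896593]]
```

View pics/s4.png

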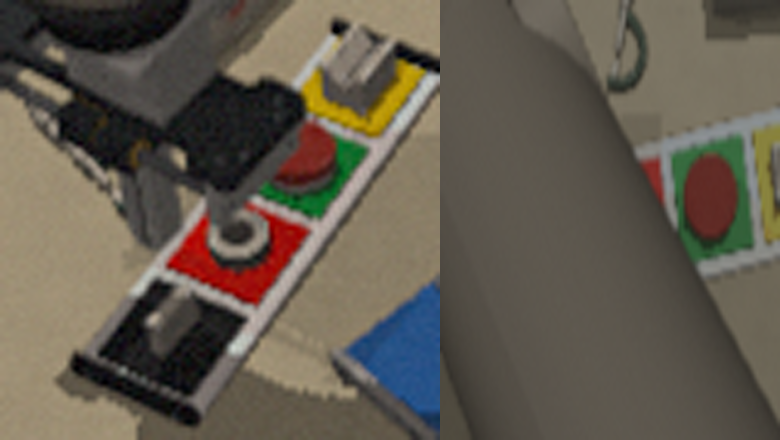

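Run:
```python
from h import *
S=cam('scene');s=robot.read_state();p=s['tool_pos'];R=s['tool_rot'];print(p,s['gripper_width'])
g=robot.grab_frame('scene');x0,y0,k=160,130,6
g=cv2.resize(g[y0:y0+100,x0:x0+130],None,fx=k,fy=k,interpolation=cv2.INTER_CUBIC)
g=np.clip(255*(g/255.)**.6,0,255).astype(np.uint8)
for z,c in [(0,(255,255,0)),(-.0188,(0,255,255)),(-.06,(255,0,255)),(-.097,(0,255,0))]:
    u=(proj(S,[p+R@np.array([0,0,z])])[0]-[x0,y0]+.5)*k;cv2.circle(g,(int(u[0]),int(u[1])),4,c,1)
cv2.imwrite('pics/s5.png',g[:,:,::-1])
```

```text
[0.63211039 0.14242018 0.08016696] 0.00025894607063596325
```

View pics/s5.png

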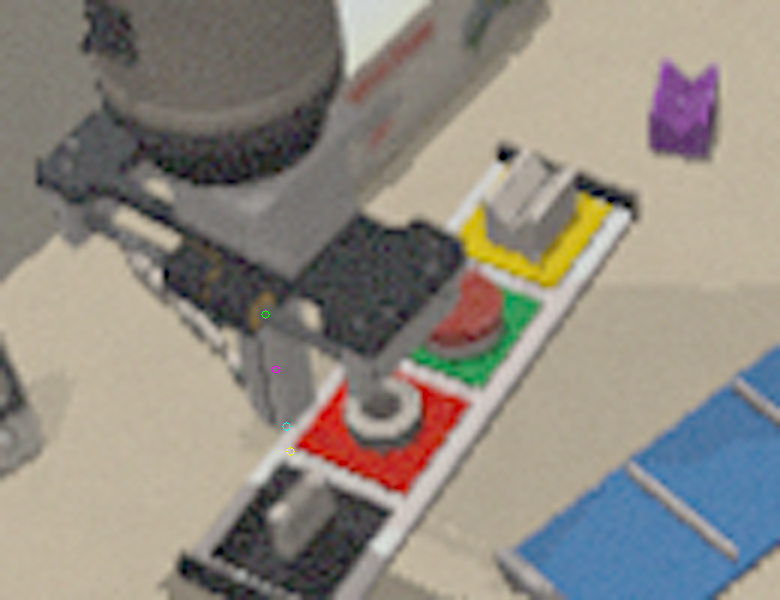

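Run:
```python
from h import *
s=robot.read_state();C=cam('wrist',s);R=s['tool_rot'];p=s['tool_pos']
for z in (0,-.01,-.0188,-.03):
  for x in (.008,.01): print(z,x,proj(C,[p+R@np.array([x,0,z])]).round(1))
f=cv2.imread('pics/w3.png')[190:290,200:310]
cv2.imwrite('pics/w3c.png',cv2.resize(f,None,fx=5,fy=5,interpolation=cv2.INTER_CUBIC))
```

```text
0 0.008 [[256.  212.6]]
0 0.01 [[256. 210.]]
-0.01 0.008 [[256.1 217.1]]
-0.01 0.01 [[256.1 214.4]]
-0.0188 0.008 [[256.1 221.5]]
-0.0188 0.01 [[256.1 218.6]]
-0.03 0.008 [[256.1 227.6]]
-0.03 0.01 [[256.1 224.6]]
```

View pics/w3c.png

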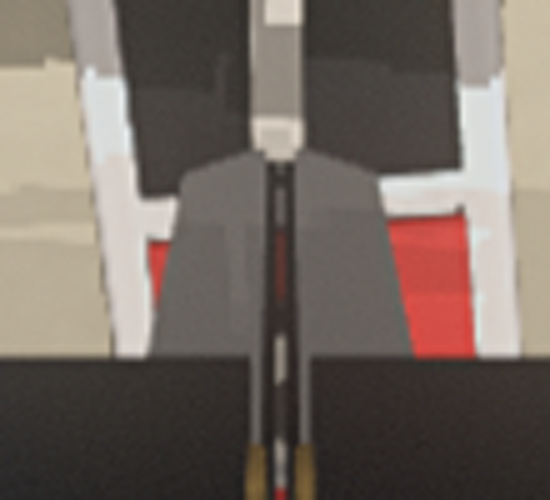

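The gauge block was left untouched on its tile. Both cameras put the real fingertips about 18 mm behind the reported TCP (scene crop tip at (285,428), at the hold-point mark). So I need to go lower, and I'll watch the contact force as I do.

>>> drive_tool(rows=[{"dx": 0,"dy": 0,"dz": 0,"wx": 0,"wy": 0,"wz": 0,"grip": -0.1},{"dx": 0,"dy": 0,"dz": 0,"wx": 0,"wy": 0,"wz": 0,"grip": -0.1},{"dx": 0,"dy": 0,"dz": 0.01,"wx": 0,"wy": 0,"wz": 0,"grip": -0.1},{"dx": 0,"dy": 0,"dz": 0.02,"wx": 0,"wy": 0,"wz": 0,"grip": -0.1},{"dx": 0,"dy": 0,"dz": 0.035,"wx": 0,"wy": 0,"wz": 0,"grip": -0.1},{"dx": 0,"dy": 0,"dz": 0.05,"wx": 0,"wy": 0,"wz": 0,"grip": -0.1},{"dx": 0,"dy": 0,"dz": 0.06,"wx": 0,"wy": 0,"wz": 0,"grip": -0.1},{"dx": 0,"dy": 0,"dz": 0.068,"wx": 0,"wy": 0,"wz": 0,"grip": -0.1},{"dx": 0,"dy": 0,"dz": 0.068,"wx": 0,"wy": 0,"wz": 0,"grip": -0.1}], force=25)

```text
clock: 8.75
tool_pos: [0.6322, 0.1427, 0.0122]
tool_rot: [[-0.05, 0.999, -0.001], [0.999, 0.05, -0.0], [-0.0, -0.001, -1.0]]
contact_force: [-0.3, 0.2, 0.5]
gripper_width: 0.0422
grasp_force: 0.0
```

>>> drive_tool(rows=[{"dx": 0,"dy": 0,"dz": 0.004,"wx": 0,"wy": 0,"wz": 0,"grip": -0.1},{"dx": 0,"dy": 0,"dz": 0.008,"wx": 0,"wy": 0,"wz": 0,"grip": -0.1},{"dx": 0,"dy": 0,"dz": 0.008,"wx": 0,"wy": 0,"wz": 0,"grip": -0.1}], force=25)

```text
clock: 9.12
tool_pos: [0.6324, 0.1427, 0.0046]
tool_rot: [[-0.05, 0.999, -0.0], [0.999, 0.05, -0.0], [-0.0, -0.0, -1.0]]
contact_force: [-0.1, -0.2, -0.1]
gripper_width: 0.0423
grasp_force: 0.0
```

No contact at a TCP height of 0.0046 m, which is below the tile top, so the offset is confirmed.

>>> drive_tool(rows=[{"dx": 0,"dy": 0,"dz": 0.004,"wx": 0,"wy": 0,"wz": 0,"grip": -1},{"dx": 0,"dy": 0,"dz": 0.004,"wx": 0,"wy": 0,"wz": 0,"grip": -1},{"dx": 0,"dy": 0,"dz": 0.004,"wx": 0,"wy": 0,"wz": 0,"grip": -1},{"dx": 0,"dy": 0,"dz": 0.004,"wx": 0,"wy": 0,"wz": 0,"grip": -1},{"dx": 0,"dy": 0,"dz": 0.004,"wx": 0,"wy": 0,"wz": 0,"grip": -1},{"dx": 0,"dy": 0,"dz": 0.004,"wx": 0,"wy": 0,"wz": 0,"grip": -1}], force=25)

```text
clock: 9.88
tool_pos: [0.6326, 0.1428, 0.0009]
tool_rot: [[-0.05, 0.999, 0.0], [0.999, 0.05, 0.0], [0.0, 0.0, -1.0]]
contact_force: [0.0, 0.1, 0.8]
gripper_width: 0.0086
grasp_force: 25.0
```

>>> drive_tool(rows=[{"dx": 0,"dy": 0,"dz": -0.025,"wx": 0,"wy": 0,"wz": 0,"grip": -1},{"dx": 0,"dy": 0,"dz": -0.06,"wx": 0,"wy": 0,"wz": 0,"grip": -1},{"dx": -0.03,"dy": -0.018,"dz": -0.065,"wx": 0,"wy": 0,"wz": 0.03,"grip": -1},{"dx": -0.08,"dy": -0.05,"dz": -0.065,"wx": 0,"wy": 0,"wz": 0.07,"grip": -1},{"dx": -0.13,"dy": -0.082,"dz": -0.065,"wx": 0,"wy": 0,"wz": 0.11,"grip": -1},{"dx": -0.18,"dy": -0.113,"dz": -0.065,"wx": 0,"wy": 0,"wz": 0.15,"grip": -1},{"dx": -0.23,"dy": -0.144,"dz": -0.065,"wx": 0,"wy": 0,"wz": 0.19,"grip": -1},{"dx": -0.275,"dy": -0.173,"dz": -0.065,"wx": 0,"wy": 0,"wz": 0.222,"grip": -1},{"dx": -0.293,"dy": -0.184,"dz": -0.055,"wx": 0,"wy": 0,"wz": 0.222,"grip": -1},{"dx": -0.293,"dy": -0.184,"dz": -0.035,"wx": 0,"wy": 0,"wz": 0.222,"grip": -1},{"dx": -0.293,"dy": -0.184,"dz": -0.02,"wx": 0,"wy": 0,"wz": 0.222,"grip": -1},{"dx": -0.293,"dy": -0.184,"dz": -0.015,"wx": 0,"wy": 0,"wz": 0.222,"grip": -1}], force=25)

```text
clock: 11.38
tool_pos: [0.4632, -0.1581, 0.0148]
tool_rot: [[0.17, 0.985, -0.001], [0.985, -0.17, 0.001], [0.001, -0.001, -1.0]]
contact_force: [0.5, 0.1, -1.0]
gripper_width: 0.0085
grasp_force: 25.0
```

>>> drive_tool(rows=[{"dx": 0,"dy": 0,"dz": 0.008,"wx": 0,"wy": 0,"wz": 0,"grip": -1},{"dx": 0,"dy": 0,"dz": 0.013,"wx": 0,"wy": 0,"wz": 0,"grip": -1},{"dx": 0,"dy": 0,"dz": 0.016,"wx": 0,"wy": 0,"wz": 0,"grip": -1},{"dx": 0,"dy": 0,"dz": 0.018,"wx": 0,"wy": 0,"wz": 0,"grip": -1},{"dx": 0,"dy": 0,"dz": 0.018,"wx": 0,"wy": 0,"wz": 0,"grip": -1}], force=25)

```text
clock: 12.0
tool_pos: [0.4634, -0.1591, -0.0022]
tool_rot: [[0.171, 0.985, 0.0], [0.985, -0.171, 0.0], [0.0, 0.0, -1.0]]
contact_force: [-1.0, 0.2, -1.3]
gripper_width: 0.0092
grasp_force: 25.0
```

Run:
```python
from h import *
s=robot.read_state();f=robot.grab_frame('wrist');C=cam('wrist',s);p=s['tool_pos']
print(p,s['contact_force'])
f=f.copy();th=-.173;c=np.array([.483,-.048,0]);A=np.array([[np.cos(th),-np.sin(th),0],[np.sin(th),np.cos(th),0],[0,0,1]])
for y in (-.075,0,.075):
    q=proj(C,[c+A@[-.043,y,.016],c+A@[.043,y,.016]]).astype(int);cv2.line(f,tuple(map(int,q[0])),tuple(map(int,q[1])),(255,255,0),1)
q=proj(C,[c+A@np.array(v) for v in [(-.043,-.15,.008),(.043,-.15,.008),(.043,.15,.008),(-.043,.15,.008)]]).astype(np.int32)
cv2.polylines(f,[q],True,(255,0,255),1);cv2.imwrite('pics/w6.png',f[:,:,::-1])
```

```text
[ 0.46340734 -0.15910047 -0.00217482] [-0.98846999  0.19416576 -1.27770364]
```

View pics/w6.png

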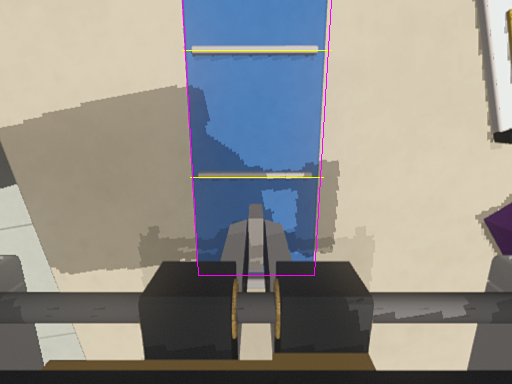

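The rack model, drawn over the picture, fits the ribs at v=50 and v=177 and the rack's edges. The gauge block (256,235) stands over the rightmost bay. I lower the last bit.

>>> drive_tool(rows=[{"dx": 0,"dy": 0,"dz": 0.001,"wx": 0,"wy": 0,"wz": 0,"grip": -1},{"dx": 0,"dy": 0,"dz": 0.0018,"wx": 0,"wy": 0,"wz": 0,"grip": -1},{"dx": 0,"dy": 0,"dz": 0.0018,"wx": 0,"wy": 0,"wz": 0,"grip": -1}], force=15)

```text
clock: 12.42
tool_pos: [0.4636, -0.1592, -0.0033]
tool_rot: [[0.171, 0.985, 0.0], [0.985, -0.171, -0.001], [-0.0, 0.0, -1.0]]
contact_force: [-4.5, 2.0, 16.9]
gripper_width: 0.009
grasp_force: 15.0
```

>>> drive_tool(rows=[{"dx": 0,"dy": 0,"dz": -0.0008,"wx": 0,"wy": 0,"wz": 0,"grip": -0.7},{"dx": 0,"dy": 0,"dz": -0.0008,"wx": 0,"wy": 0,"wz": 0,"grip": -0.4},{"dx": 0,"dy": 0,"dz": -0.0008,"wx": 0,"wy": 0,"wz": 0,"grip": -0.2},{"dx": 0,"dy": 0,"dz": -0.0008,"wx": 0,"wy": 0,"wz": 0,"grip": 0.28},{"dx": 0,"dy": 0,"dz": -0.03,"wx": 0,"wy": 0,"wz": 0,"grip": 0.28},{"dx": 0,"dy": 0,"dz": -0.075,"wx": 0,"wy": 0,"wz": 0,"grip": 0.28},{"dx": 0.04,"dy": 0.022,"dz": -0.085,"wx": 0,"wy": 0,"wz": -0.05,"grip": 0.28},{"dx": 0.09,"dy": 0.049,"dz": -0.085,"wx": 0,"wy": 0,"wz": -0.12,"grip": 0.28},{"dx": 0.14,"dy": 0.076,"dz": -0.085,"wx": 0,"wy": 0,"wz": -0.19,"grip": 0.28},{"dx": 0.19,"dy": 0.104,"dz": -0.085,"wx": 0,"wy": 0,"wz": -0.25,"grip": 0.28},{"dx": 0.235,"dy": 0.128,"dz": -0.085,"wx": 0,"wy": 0,"wz": -0.321,"grip": 0.28},{"dx": 0.2563,"dy": 0.14,"dz": -0.085,"wx": 0,"wy": 0,"wz": -0.321,"grip": 0.28}], force=15)

```text
clock: 13.92
tool_pos: [0.6461, 0.0726, 0.0807]
tool_rot: [[-0.152, 0.988, -0.0], [0.988, 0.152, 0.001], [0.001, 0.0, -1.0]]
contact_force: [0.1, -0.9, -0.1]
gripper_width: 0.0601
grasp_force: 0.0
```

```bash
cat > look.py <<'E'
from h import *
import sys
n=sys.argv[1];s=robot.read_state();f=robot.grab_frame('wrist');C=cam('wrist',s)
print(s['clock'],np.round(s['tool_pos'],4),np.round(np.arctan2(s['tool_rot'][1][0],s['tool_rot'][0][0]),4),'qd',np.abs(s['qd']).max().round(3),s['gripper_width'])
for x in robot.spot_point(n,'wrist')[:2]: print('spot',round(x['confidence'],2),toW(C,x['xyz']).round(4))
z=float(sys.argv[2])
for x in robot.regions_of(n,'wrist')[:2]: print('mask',round(x['confidence'],2),rect(C,x['mask'],z))
cv2.imwrite(f'pics/l_{n}.png',f[:,:,::-1])
for x in robot.spot_point('gauge_block','top')[:0]: pass
E
python3 look.py ring .026
python3 - <<'E'
from h import *
robot.grab_frame('scene');C=cam('scene')
for x in robot.spot_point('gauge_block','scene')[:2]: print('gauge',round(x['confidence'],2),toW(C,x['xyz']).round(4))
E
```

```text
13.925 [0.6461 0.0726 0.0807] 1.7232 qd 0.303 0.060120507795366575
spot 0.96 [0.645  0.0708 0.0095]
mask 0.63 (array([645.1,  71.3]), array([37.9, 40.3]), 8.75)
mask 0.33 (array([655. ,   8.7]), array([62.6, 55.1]), 9.8)
gauge 0.42 [ 0.4617 -0.1644  0.0065]
```

>>> drive_tool(rows=[{"dx": 0,"dy": 0,"dz": 0.02,"wx": 0,"wy": 0,"wz": 0,"grip": 0.28},{"dx": 0,"dy": 0,"dz": 0.045,"wx": 0,"wy": 0,"wz": 0,"grip": 0.28},{"dx": 0,"dy": 0,"dz": 0.063,"wx": 0,"wy": 0,"wz": 0,"grip": 0.28},{"dx": 0,"dy": 0,"dz": 0.075,"wx": 0,"wy": 0,"wz": 0,"grip": 0.28},{"dx": 0,"dy": 0,"dz": 0.08,"wx": 0,"wy": 0,"wz": 0,"grip": 0.28},{"dx": 0,"dy": 0,"dz": 0.082,"wx": 0,"wy": 0,"wz": 0,"grip": 0.28},{"dx": 0,"dy": 0,"dz": 0.082,"wx": 0,"wy": 0,"wz": 0,"grip": 0.28}], force=25)

```text
clock: 15.1
tool_pos: [0.6455, 0.0696, -0.0006]
tool_rot: [[-0.148, 0.989, 0.001], [0.989, 0.148, 0.0], [0.0, 0.001, -1.0]]
contact_force: [0.4, -0.2, -0.2]
gripper_width: 0.0599
grasp_force: 0.0
```

>>> drive_tool(rows=[{"dx": 0,"dy": 0,"dz": 0.0025,"wx": 0,"wy": 0,"wz": 0,"grip": 0.28},{"dx": 0,"dy": 0,"dz": 0.0025,"wx": 0,"wy": 0,"wz": 0,"grip": -1},{"dx": 0,"dy": 0,"dz": 0.0025,"wx": 0,"wy": 0,"wz": 0,"grip": -1},{"dx": 0,"dy": 0,"dz": 0.0025,"wx": 0,"wy": 0,"wz": 0,"grip": -1},{"dx": 0,"dy": 0,"dz": 0.0025,"wx": 0,"wy": 0,"wz": 0,"grip": -1},{"dx": 0,"dy": 0,"dz": 0.0025,"wx": 0,"wy": 0,"wz": 0,"grip": -1}], force=30)

```text
clock: 15.85
tool_pos: [0.6452, 0.0694, -0.0034]
tool_rot: [[-0.148, 0.989, 0.0], [0.989, 0.148, -0.0], [-0.0, 0.0, -1.0]]
contact_force: [-0.4, -0.9, 1.3]
gripper_width: 0.0362
grasp_force: 30.0
```

Run:
```python
from h import *
s=robot.read_state();f=robot.grab_frame('wrist');C=cam('wrist',s);print(s['gripper_width'],s['grasp_force'],proj(C,[[.645,.0705,.026],[.645,.0705,.012],s['tool_pos']+[0,0,.0188]]))
cv2.imwrite('pics/w7.png',cv2.resize(f[130:290,160:360],None,fx=3,fy=3,interpolation=cv2.INTER_CUBIC)[:,:,::-1])
```

```text
0.03624505630023911 30.00047967536375 [[255.79712374 237.37174771]
 [255.76883411 229.26624432]
 [255.89791325 232.66211049]]
```

View pics/w7.png

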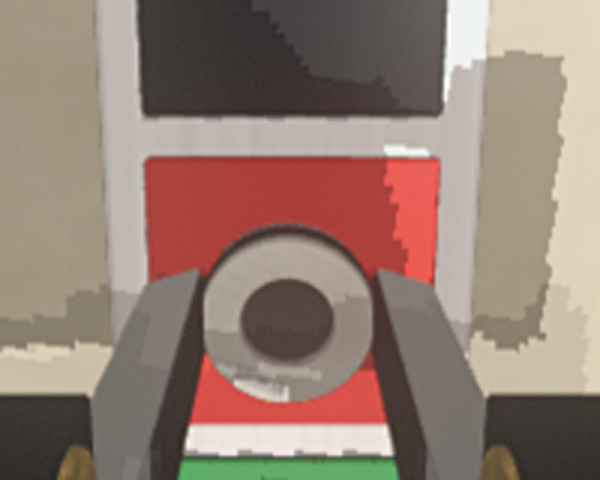

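The ring (pixel about (256,235)) is held in the middle of the pads. Next I lift and carry it.

>>> drive_tool(rows=[{"dx": 0,"dy": 0,"dz": -0.02,"wx": 0,"wy": 0,"wz": 0,"grip": -1},{"dx": 0,"dy": 0,"dz": -0.05,"wx": 0,"wy": 0,"wz": 0,"grip": -1},{"dx": -0.015,"dy": -0.022,"dz": -0.06,"wx": 0,"wy": 0,"wz": 0.05,"grip": -1},{"dx": -0.045,"dy": -0.067,"dz": -0.06,"wx": 0,"wy": 0,"wz": 0.12,"grip": -1},{"dx": -0.075,"dy": -0.112,"dz": -0.06,"wx": 0,"wy": 0,"wz": 0.2,"grip": -1},{"dx": -0.105,"dy": -0.156,"dz": -0.06,"wx": 0,"wy": 0,"wz": 0.27,"grip": -1},{"dx": -0.122,"dy": -0.182,"dz": -0.055,"wx": 0,"wy": 0,"wz": 0.322,"grip": -1},{"dx": -0.1276,"dy": -0.19,"dz": -0.04,"wx": 0,"wy": 0,"wz": 0.322,"grip": -1},{"dx": -0.1276,"dy": -0.19,"dz": -0.022,"wx": 0,"wy": 0,"wz": 0.322,"grip": -1},{"dx": -0.1276,"dy": -0.19,"dz": -0.01,"wx": 0,"wy": 0,"wz": 0.322,"grip": -1},{"dx": -0.1276,"dy": -0.19,"dz": -0.004,"wx": 0,"wy": 0,"wz": 0.322,"grip": -1},{"dx": -0.1276,"dy": -0.19,"dz": -0.002,"wx": 0,"wy": 0,"wz": 0.322,"grip": -1}], force=30)

```text
clock: 17.4
tool_pos: [0.4764, -0.0842, -0.0021]
tool_rot: [[0.171, 0.985, -0.001], [0.985, -0.171, 0.001], [0.0, -0.001, -1.0]]
contact_force: [-0.6, 0.9, -0.7]
gripper_width: 0.0359
grasp_force: 30.0
```

>>> drive_tool(rows=[{"dx": 0,"dy": 0,"dz": 0.002,"wx": 0,"wy": 0,"wz": 0,"grip": -1},{"dx": 0,"dy": 0,"dz": 0.004,"wx": 0,"wy": 0,"wz": 0,"grip": -1},{"dx": 0,"dy": 0,"dz": 0.0055,"wx": 0,"wy": 0,"wz": 0,"grip": -1},{"dx": 0,"dy": 0,"dz": 0.0055,"wx": 0,"wy": 0,"wz": 0,"grip": -1}], force=30)

```text
clock: 17.9
tool_pos: [0.4763, -0.085, -0.0069]
tool_rot: [[0.172, 0.985, 0.0], [0.985, -0.172, 0.0], [0.0, 0.0, -1.0]]
contact_force: [-0.1, 0.3, -2.1]
gripper_width: 0.036
grasp_force: 30.0
```

>>> drive_tool(rows=[{"dx": 0,"dy": 0,"dz": 0.0008,"wx": 0,"wy": 0,"wz": 0,"grip": -1},{"dx": 0,"dy": 0,"dz": 0.0012,"wx": 0,"wy": 0,"wz": 0,"grip": -1},{"dx": 0,"dy": 0,"dz": 0.0012,"wx": 0,"wy": 0,"wz": 0,"grip": -1}], force=20)

```text
clock: 18.27
tool_pos: [0.4764, -0.085, -0.0076]
tool_rot: [[0.172, 0.985, 0.0], [0.985, -0.172, -0.0], [-0.0, 0.0, -1.0]]
contact_force: [-3.6, 1.9, 14.7]
gripper_width: 0.0363
grasp_force: 20.0
```

>>> drive_tool(rows=[{"dx": 0,"dy": 0,"dz": -0.0008,"wx": 0,"wy": 0,"wz": 0,"grip": 0},{"dx": 0,"dy": 0,"dz": -0.0008,"wx": 0,"wy": 0,"wz": 0,"grip": 0.2},{"dx": 0,"dy": 0,"dz": -0.0008,"wx": 0,"wy": 0,"wz": 0,"grip": 0.38},{"dx": 0,"dy": 0,"dz": -0.02,"wx": 0,"wy": 0,"wz": 0,"grip": 0.38},{"dx": 0,"dy": 0,"dz": -0.06,"wx": 0,"wy": 0,"wz": 0,"grip": 0.38},{"dx": 0.02,"dy": 0.03,"dz": -0.09,"wx": 0,"wy": 0,"wz": -0.05,"grip": 0.38},{"dx": 0.05,"dy": 0.073,"dz": -0.09,"wx": 0,"wy": 0,"wz": -0.15,"grip": 0.38},{"dx": 0.08,"dy": 0.117,"dz": -0.09,"wx": 0,"wy": 0,"wz": -0.25,"grip": 0.38},{"dx": 0.105,"dy": 0.154,"dz": -0.09,"wx": 0,"wy": 0,"wz": -0.322,"grip": 0.38},{"dx": 0.111,"dy": 0.163,"dz": -0.085,"wx": 0,"wy": 0,"wz": -0.322,"grip": 0.38},{"dx": 0.111,"dy": 0.163,"dz": -0.07,"wx": 0,"wy": 0,"wz": -0.322,"grip": 0.38},{"dx": 0.111,"dy": 0.163,"dz": -0.07,"wx": 0,"wy": 0,"wz": -0.322,"grip": 0.38}], force=20)

```text
clock: 19.77
tool_pos: [0.6538, -0.0047, 0.06]
tool_rot: [[-0.147, 0.989, -0.003], [0.989, 0.147, -0.001], [-0.0, -0.003, -1.0]]
contact_force: [0.5, 0.3, 1.0]
gripper_width: 0.0648
grasp_force: 0.0
```

```bash
python3 look.py tin .031
python3 - <<'E'
from h import *
robot.grab_frame('scene');C=cam('scene')
for n in ('ring','gauge_block'):
  for x in robot.spot_point(n,'scene')[:2]: print(n,round(x['confidence'],2),toW(C,x['xyz']).round(4))
E
```

```text
19.775 [ 0.6538 -0.0047  0.06  ] 1.7188 qd 0.021 0.06484585432796723
spot 0.89 [ 6.55e-01 -4.00e-04  1.32e-02]
spot 0.15 [ 0.4834 -0.0483  0.0005]
mask 0.69 (array([655.8,  -0.8]), array([46.7, 48.7]), 8.53)
ring 0.52 [ 0.4747 -0.0851  0.0113]
gauge_block 0.7 [ 0.6584 -0.0069  0.0083]
gauge_block 0.61 [ 0.4624 -0.1637  0.0048]
```

>>> drive_tool(rows=[{"dx": 0.002,"dy": 0,"dz": 0.02,"wx": 0,"wy": 0,"wz": 0,"grip": 0.38},{"dx": 0.002,"dy": 0,"dz": 0.04,"wx": 0,"wy": 0,"wz": 0,"grip": 0.38},{"dx": 0.002,"dy": 0,"dz": 0.053,"wx": 0,"wy": 0,"wz": 0,"grip": 0.38},{"dx": 0.002,"dy": 0,"dz": 0.059,"wx": 0,"wy": 0,"wz": 0,"grip": 0.38},{"dx": 0.002,"dy": 0,"dz": 0.061,"wx": 0,"wy": 0,"wz": 0,"grip": 0.38},{"dx": 0.002,"dy": 0,"dz": 0.061,"wx": 0,"wy": 0,"wz": 0,"grip": -1},{"dx": 0.002,"dy": 0,"dz": 0.061,"wx": 0,"wy": 0,"wz": 0,"grip": -1},{"dx": 0.002,"dy": 0,"dz": 0.061,"wx": 0,"wy": 0,"wz": 0,"grip": -1},{"dx": 0.002,"dy": 0,"dz": 0.061,"wx": 0,"wy": 0,"wz": 0,"grip": -1},{"dx": 0.002,"dy": 0,"dz": 0.061,"wx": 0,"wy": 0,"wz": 0,"grip": -1}], force=20)

```text
clock: 21.38
tool_pos: [0.656, -0.0017, 0.0013]
tool_rot: [[-0.148, 0.989, 0.001], [0.989, 0.148, -0.0], [-0.0, 0.001, -1.0]]
contact_force: [-0.9, 0.1, 5.6]
gripper_width: 0.0461
grasp_force: 20.1
```

>>> drive_tool(rows=[{"dx": 0,"dy": 0,"dz": -0.02,"wx": 0,"wy": 0,"wz": 0,"grip": -1},{"dx": 0,"dy": 0,"dz": -0.05,"wx": 0,"wy": 0,"wz": 0,"grip": -1},{"dx": 0.001,"dy": -0.015,"dz": -0.06,"wx": 0,"wy": 0,"wz": 0.05,"grip": -1},{"dx": 0.005,"dy": -0.055,"dz": -0.06,"wx": 0,"wy": 0,"wz": 0.13,"grip": -1},{"dx": 0.01,"dy": -0.1,"dz": -0.06,"wx": 0,"wy": 0,"wz": 0.22,"grip": -1},{"dx": 0.014,"dy": -0.14,"dz": -0.06,"wx": 0,"wy": 0,"wz": 0.3,"grip": -1},{"dx": 0.0153,"dy": -0.161,"dz": -0.052,"wx": 0,"wy": 0,"wz": 0.322,"grip": -1},{"dx": 0.0153,"dy": -0.166,"dz": -0.035,"wx": 0,"wy": 0,"wz": 0.322,"grip": -1},{"dx": 0.0153,"dy": -0.166,"dz": -0.018,"wx": 0,"wy": 0,"wz": 0.322,"grip": -1},{"dx": 0.0153,"dy": -0.166,"dz": -0.008,"wx": 0,"wy": 0,"wz": 0.322,"grip": -1},{"dx": 0.0153,"dy": -0.166,"dz": -0.004,"wx": 0,"wy": 0,"wz": 0.322,"grip": -1},{"dx": 0.0153,"dy": -0.166,"dz": -0.002,"wx": 0,"wy": 0,"wz": 0.322,"grip": -1}], force=20)

```text
clock: 22.88
tool_pos: [0.4894, -0.011, 0.0027]
tool_rot: [[0.172, 0.985, -0.0], [0.985, -0.172, 0.0], [0.0, -0.0, -1.0]]
contact_force: [-0.1, 0.1, -0.8]
gripper_width: 0.0461
grasp_force: 19.9
```

>>> drive_tool(rows=[{"dx": 0,"dy": 0,"dz": 0.002,"wx": 0,"wy": 0,"wz": 0,"grip": -1},{"dx": 0,"dy": 0,"dz": 0.004,"wx": 0,"wy": 0,"wz": 0,"grip": -1},{"dx": 0,"dy": 0,"dz": 0.005,"wx": 0,"wy": 0,"wz": 0,"grip": -1},{"dx": 0,"dy": 0,"dz": 0.0055,"wx": 0,"wy": 0,"wz": 0,"grip": -1},{"dx": 0,"dy": 0,"dz": 0.0055,"wx": 0,"wy": 0,"wz": 0,"grip": -1}], force=20)

```text
clock: 23.5
tool_pos: [0.4892, -0.0112, -0.0027]
tool_rot: [[0.172, 0.985, 0.0], [0.985, -0.172, 0.0], [0.0, 0.0, -1.0]]
contact_force: [-0.2, -0.8, -1.3]
gripper_width: 0.0461
grasp_force: 19.9
```

>>> drive_tool(rows=[{"dx": 0,"dy": 0,"dz": 0.0008,"wx": 0,"wy": 0,"wz": 0,"grip": -1},{"dx": 0,"dy": 0,"dz": 0.0012,"wx": 0,"wy": 0,"wz": 0,"grip": -1},{"dx": 0,"dy": 0,"dz": 0.0012,"wx": 0,"wy": 0,"wz": 0,"grip": -1}], force=15)

```text
clock: 23.88
tool_pos: [0.4893, -0.0112, -0.0031]
tool_rot: [[0.172, 0.985, 0.0], [0.985, -0.172, -0.001], [-0.001, 0.0, -1.0]]
contact_force: [-6.8, -0.4, 21.3]
gripper_width: 0.0462
grasp_force: 15.6
```

>>> drive_tool(rows=[{"dx": 0,"dy": 0,"dz": -0.001,"wx": 0,"wy": 0,"wz": 0,"grip": 0.1},{"dx": 0,"dy": 0,"dz": -0.001,"wx": 0,"wy": 0,"wz": 0,"grip": 0.3},{"dx": 0,"dy": 0,"dz": -0.001,"wx": 0,"wy": 0,"wz": 0,"grip": 0.3},{"dx": 0,"dy": 0,"dz": -0.02,"wx": 0,"wy": 0,"wz": 0,"grip": 0.3},{"dx": 0,"dy": 0,"dz": -0.06,"wx": 0,"wy": 0,"wz": 0,"grip": 0.3},{"dx": -0.005,"dy": 0.03,"dz": -0.09,"wx": 0,"wy": 0,"wz": -0.05,"grip": 0.3},{"dx": -0.014,"dy": 0.075,"dz": -0.09,"wx": 0,"wy": 0,"wz": -0.15,"grip": 0.3},{"dx": -0.024,"dy": 0.125,"dz": -0.09,"wx": 0,"wy": 0,"wz": -0.25,"grip": 0.3},{"dx": -0.034,"dy": 0.17,"dz": -0.09,"wx": 0,"wy": 0,"wz": -0.322,"grip": 0.3},{"dx": -0.0367,"dy": 0.187,"dz": -0.085,"wx": 0,"wy": 0,"wz": -0.322,"grip": 0.3},{"dx": -0.0367,"dy": 0.187,"dz": -0.075,"wx": 0,"wy": 0,"wz": -0.322,"grip": 0.3},{"dx": -0.0367,"dy": 0.187,"dz": -0.075,"wx": 0,"wy": 0,"wz": -0.322,"grip": 0.3}], force=15)

```text
clock: 25.38
tool_pos: [0.6653, -0.0787, 0.0699]
tool_rot: [[-0.149, 0.989, -0.002], [0.989, 0.149, 0.0], [0.001, -0.002, -1.0]]
contact_force: [-0.5, 1.0, 0.1]
gripper_width: 0.0611
grasp_force: 0.0
```

```bash
python3 look.py vee .042
python3 - <<'E'
from h import *
robot.grab_frame('scene');C=cam('scene')
for n in ('tin','ring','gauge_block'):
  for x in robot.spot_point(n,'scene')[:2]: print(n,round(x['confidence'],2),toW(C,x['xyz']).round(4))
E
```

```text
25.375 [ 0.6653 -0.0787  0.0699] 1.7203 qd 0.018 0.06110735730587887
spot 0.72 [ 6.506e-01 -1.993e-01 -2.000e-04]
spot 0.68 [ 0.4901 -0.0126  0.0072]
mask 0.84 (array([ 656.5, -199.9]), array([33.4, 17.6]), 8.66)
mask 0.82 (array([667.4, -76.4]), array([31.8, 49.1]), 6.83)
tin 0.47 [ 0.4916 -0.0144  0.0071]
ring 0.45 [ 0.4722 -0.0843  0.0102]
gauge_block 0.46 [0.6485 0.0644 0.004 ]
gauge_block 0.44 [ 0.4632 -0.1619  0.0046]
```

View pics/l_vee.png

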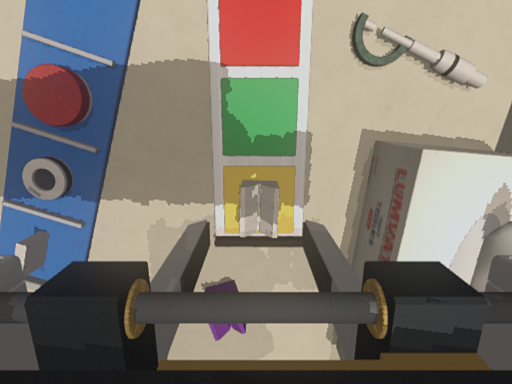

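The picture shows the tin (57,95), ring (46,179) and gauge block (30,250) standing in their bays. The grey vee (259,207) is between the fingers, and the purple decoy (224,310) is clear of them. I descend and grip.

>>> drive_tool(rows=[{"dx": 0,"dy": 0,"dz": 0.02,"wx": 0,"wy": 0,"wz": 0.02,"grip": 0.3},{"dx": 0,"dy": 0,"dz": 0.045,"wx": 0,"wy": 0,"wz": 0.02,"grip": 0.3},{"dx": 0,"dy": 0,"dz": 0.06,"wx": 0,"wy": 0,"wz": 0.02,"grip": 0.3},{"dx": 0,"dy": 0,"dz": 0.067,"wx": 0,"wy": 0,"wz": 0.02,"grip": 0.3},{"dx": 0,"dy": 0,"dz": 0.069,"wx": 0,"wy": 0,"wz": 0.02,"grip": 0.3},{"dx": 0,"dy": 0,"dz": 0.069,"wx": 0,"wy": 0,"wz": 0.02,"grip": -1},{"dx": 0,"dy": 0,"dz": 0.069,"wx": 0,"wy": 0,"wz": 0.02,"grip": -1},{"dx": 0,"dy": 0,"dz": 0.069,"wx": 0,"wy": 0,"wz": 0.02,"grip": -1},{"dx": 0,"dy": 0,"dz": 0.069,"wx": 0,"wy": 0,"wz": 0.02,"grip": -1},{"dx": 0,"dy": 0,"dz": 0.069,"wx": 0,"wy": 0,"wz": 0.02,"grip": -1},{"dx": 0,"dy": 0,"dz": 0.069,"wx": 0,"wy": 0,"wz": 0.02,"grip": -1}], force=35)

```text
clock: 27.15
tool_pos: [0.6675, -0.0795, 0.0026]
tool_rot: [[-0.129, 0.992, 0.001], [0.992, 0.129, -0.0], [-0.0, 0.001, -1.0]]
contact_force: [1.5, 0.1, 5.2]
gripper_width: 0.0322
grasp_force: 35.0
```

>>> drive_tool(rows=[{"dx": 0,"dy": 0,"dz": -0.02,"wx": 0,"wy": 0,"wz": 0,"grip": -1},{"dx": 0,"dy": 0,"dz": -0.055,"wx": 0,"wy": 0,"wz": 0,"grip": -1},{"dx": 0.018,"dy": -0.016,"dz": -0.065,"wx": 0,"wy": 0,"wz": 0.05,"grip": -1},{"dx": 0.05,"dy": -0.045,"dz": -0.065,"wx": 0,"wy": 0,"wz": 0.12,"grip": -1},{"dx": 0.088,"dy": -0.079,"dz": -0.065,"wx": 0,"wy": 0,"wz": 0.19,"grip": -1},{"dx": 0.125,"dy": -0.112,"dz": -0.065,"wx": 0,"wy": 0,"wz": 0.26,"grip": -1},{"dx": 0.155,"dy": -0.139,"dz": -0.06,"wx": 0,"wy": 0,"wz": 0.302,"grip": -1},{"dx": 0.1625,"dy": -0.1454,"dz": -0.045,"wx": 0,"wy": 0,"wz": 0.302,"grip": -1},{"dx": 0.1625,"dy": -0.1454,"dz": -0.025,"wx": 0,"wy": 0,"wz": 0.302,"grip": -1},{"dx": 0.1625,"dy": -0.1454,"dz": -0.01,"wx": 0,"wy": 0,"wz": 0.302,"grip": -1},{"dx": 0.1625,"dy": -0.1454,"dz": -0.004,"wx": 0,"wy": 0,"wz": 0.302,"grip": -1},{"dx": 0.1625,"dy": -0.1454,"dz": -0.002,"wx": 0,"wy": 0,"wz": 0.302,"grip": -1}], force=35)

```text
clock: 28.65
tool_pos: [0.5021, 0.0628, 0.0039]
tool_rot: [[0.172, 0.985, -0.0], [0.985, -0.172, 0.0], [0.0, -0.0, -1.0]]
contact_force: [-0.0, -0.4, -3.6]
gripper_width: 0.0317
grasp_force: 35.0
```

>>> drive_tool(rows=[{"dx": 0,"dy": 0,"dz": 0.002,"wx": 0,"wy": 0,"wz": 0,"grip": -1},{"dx": 0,"dy": 0,"dz": 0.004,"wx": 0,"wy": 0,"wz": 0,"grip": -1},{"dx": 0,"dy": 0,"dz": 0.005,"wx": 0,"wy": 0,"wz": 0,"grip": -1},{"dx": 0,"dy": 0,"dz": 0.0055,"wx": 0,"wy": 0,"wz": 0,"grip": -1},{"dx": 0,"dy": 0,"dz": 0.0055,"wx": 0,"wy": 0,"wz": 0,"grip": -1}], force=35)

```text
clock: 29.28
tool_pos: [0.502, 0.0629, -0.0013]
tool_rot: [[0.172, 0.985, 0.0], [0.985, -0.172, 0.0], [0.0, 0.0, -1.0]]
contact_force: [-0.4, -0.1, -4.2]
gripper_width: 0.0317
grasp_force: 35.0
```

>>> drive_tool(rows=[{"dx": 0,"dy": 0,"dz": 0.0008,"wx": 0,"wy": 0,"wz": 0,"grip": -1},{"dx": 0,"dy": 0,"dz": 0.0012,"wx": 0,"wy": 0,"wz": 0,"grip": -1},{"dx": 0,"dy": 0,"dz": 0.0012,"wx": 0,"wy": 0,"wz": 0,"grip": -1}], force=25)

```text
clock: 29.65
tool_pos: [0.5021, 0.0629, -0.0016]
tool_rot: [[0.172, 0.985, 0.0], [0.985, -0.172, -0.001], [-0.001, 0.001, -1.0]]
contact_force: [-8.4, -1.1, 21.7]
gripper_width: 0.0316
grasp_force: 25.0
```

The V-block is in contact with the floor. I release it, back off upward, and pull back to a viewing height.

>>> drive_tool(rows=[{"dx": 0,"dy": 0,"dz": -0.001,"wx": 0,"wy": 0,"wz": 0,"grip": 0},{"dx": 0,"dy": 0,"dz": -0.001,"wx": 0,"wy": 0,"wz": 0,"grip": 0.2},{"dx": 0,"dy": 0,"dz": -0.001,"wx": 0,"wy": 0,"wz": 0,"grip": 0.2},{"dx": 0,"dy": 0,"dz": -0.02,"wx": 0,"wy": 0,"wz": 0,"grip": 0.2},{"dx": 0,"dy": 0,"dz": -0.07,"wx": 0,"wy": 0,"wz": 0,"grip": 0.2},{"dx": 0,"dy": 0,"dz": -0.13,"wx": 0,"wy": 0,"wz": 0,"grip": 0.2},{"dx": -0.02,"dy": 0.02,"dz": -0.19,"wx": 0,"wy": 0,"wz": 0,"grip": 0.2},{"dx": -0.05,"dy": 0.05,"dz": -0.23,"wx": 0,"wy": 0,"wz": 0,"grip": 0.2},{"dx": -0.06,"dy": 0.06,"dz": -0.25,"wx": 0,"wy": 0,"wz": 0,"grip": 0.2},{"dx": -0.06,"dy": 0.06,"dz": -0.25,"wx": 0,"wy": 0,"wz": 0,"grip": 0.2}])

```text
clock: 30.9
tool_pos: [0.5516, -0.0071, 0.2496]
tool_rot: [[0.174, 0.985, 0.003], [0.985, -0.174, 0.0], [0.001, 0.003, -1.0]]
contact_force: [-1.0, -0.2, 0.3]
gripper_width: 0.0566
grasp_force: 0.0
```

Run:
```python
from h import *
s=robot.read_state();f=robot.grab_frame('wrist').copy();C=cam('wrist',s);print(s['clock'],s['tool_pos'])
th=-.173;c=np.array([.483,-.048,0]);A=np.array([[np.cos(th),-np.sin(th),0],[np.sin(th),np.cos(th),0],[0,0,1]])
for n,z in (('vee',.038),('tin',.027),('ring',.022),('gauge_block',.038)):
  for x in robot.spot_point(n,'wrist')[:2]: print(n,round(x['confidence'],2),'in rack',(A.T@(toW(C,x['xyz'])-c)).round(4))
for y in (-.1125,-.0375,.0375,.1125):
    q=proj(C,[c+A@[0,y,.008]])[0];cv2.circle(f,(int(q[0]),int(q[1])),3,(255,255,0),1)
cv2.imwrite('pics/w9.png',f[:,:,::-1])
```

```text
30.9 [ 0.55155625 -0.00708653  0.24963837]
vee 0.72 in rack [-0.0013  0.1111  0.0049]
tin 0.79 in rack [-0.0003  0.0376  0.0081]
ring 0.59 in rack [ 0.0024 -0.0333  0.0079]
gauge_block 0.48 in rack [ 0.0024 -0.1118  0.0074]
```

View pics/w9.png

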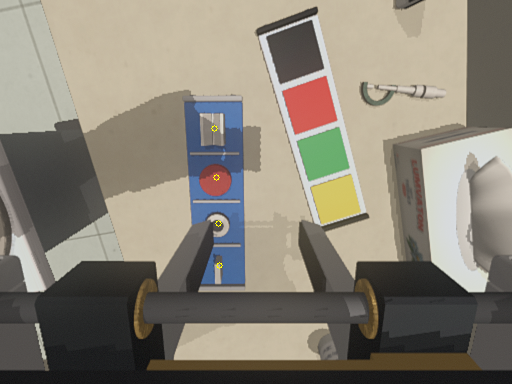

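All four stand upright in the middle of their bays: vee (213,129), tin (216,180), ring (218,224), gauge block (219,266). The arm is clear, so I hand in.

```bash
python3 -c "
from bench import robot
print(robot.hand_in())"
```

```text
the job is handed in; nothing more can be done
None
```

The job is handed in at about 31 s of the 86 s allowed: all four pieces stand upright near the middle of their bays on the blue rack, in reverse order (V-block, tin, ring gauge, gauge block from left to right), with the arm clear and the bottle and dial indicator not touched.

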